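# Stand the amber round-bottomed flask in the cork ring

### The arm

A 7-joint arm with a two-finger parallel gripper is mounted at the origin on a cart in front of the work surface, level with it; the furniture and walls round the work are solid. World frame = base frame: x ahead of the robot, y to its left, z up, the work surface at z = 0. Lengths are in m, angles in rad, forces in N, time in s.
With the tool pointing down it reaches from about 0.425 to 0.875 m from the base axis. Payload 8.4 kg.
Tool frame: the origin (TCP) lies at the centre of the arm's flange, where the gripper is bolted on; the fingertips stand 182 mm ahead of it and the grasp point (between the pads) lies ahead of it (r.hold_point_z is the z of the grasp point in the tool frame, in m); z points along the fingers, y is the line along which they close (so a half turn about z gives the same grasp; the last joint's range is limited). The gripper opens to 87 mm and grips with 3 to 60 N. Pads are 19 mm wide; open, the fingers measure 117 mm over their backs; the gripper's body (75 mm by 190 mm) begins 51 mm behind the grasp point.
Start: joints at [-1.306, 0.333, 0.04, 1.465, -0.013, 1.343, -0.059], TCP at [0.231, 0.607, 0.405] pointing down, gripper open.
Joint ranges: [-2.58, 2.58], [-0.38, 2.09], [-1.3, 1.39], [0.25, 2.4], [-1.5, 4.64], [0.08, 2.09], [-2.65, 2.65]. Speed limits (rad/s): [2.22, 2.22, 2.79, 2.79, 3.14, 3.14, 3.14].

### API

Orientations are given as a 3x3 rotation matrix whose columns are the frame's x, y, z axes.
In Python, from bench import monitor, imaging, r gives the robot as it stands.
- The arm moves only by the tool play_rows, never from a script. Its argument "commands" is one flat list of numbers, 5 for each row, row after row: the shift along the tool's x, y, z in units of 80 mm (1.0 is 80 mm), then the turn about the tool's z in units of pi/2 rad (1.0 is pi/2 rad), then the opening, from 0 (shut) to 1 (fully open). In form: [dx, dy, dz, spin, grip, dx, dy, dz, spin, grip, ...]. A call has 1 to 10 rows; each row shifts and turns the commanded pose from where the row before left it, along the tool's axes as they then stand; what a row does not reach is not made up. A row lasts 1/10 s, in which the tool goes at most 50 mm and 8.59 degrees, less where a joint would pass 70% of its speed; a pose out of reach is approached as far as the arm can. A call with a number of a shift or a turn outside -1 to 1 is refused whole. A call with a gripper value outside its range is refused whole. The fingers move at their own pace and stop on an object; the grip force is fixed at half the most. Time passes only in rows, so rows that do not move let the fingers close. It gives the time, the measured TCP pose, the force, the opening and the grip force at its end, in the units of the state.
- monitor.get_obs(): the state, without advancing time (a new reading comes with each control period).
- imaging.grab_frame(name): name is "scene" or "top" or "wrist"; returns (picture, depth): 480x640x3 uint8, red, green, blue; 480x640 float32, m along the optical axis (not along the pixel's ray), 0 where there is no reading.
- imaging.camera_params(name): a dict with "mtx" (3x3 intrinsics, pixels), "R" (3x3) and "t" (3): a world point X has camera coordinates R X + t; the wrist camera has in their place "T_tool_cam" (4x4, takes a point from camera to tool coordinates, whose origin is the TCP and whose axes are the flange's). Camera axes: x right, y down, z forward; pixel columns grow to the right and rows downward; lengths in m; the calibration is good to about 2 mm. A picture is of the moment at which its call begins: read the wrist's pose just before it. camera_params takes no time and is no camera call.
- r.sign_off(): hands the job in; it is judged then, once.
The state is a dict: "t": time; "joint_positions": joint angles; "qd": joint speeds; "joint_torque": joint torques, N m; "tcp_pos": TCP position; "tool_rot": TCP orientation; "contact_force": force on the tool from outside, world axes, zero at the start; "moment": the same for the moment, N m; "finger_gap": finger opening in m; "gripper_force": force on a finger pad.
Only numpy, scipy, OpenCV 4.12 (cv2) and the standard library are available. Lean on these libraries where they do the work, as an engineer would, in place of code of your own. Each camera call takes 0.05 s, during which the arm holds its last target. There are 200 camera calls.

### The job

I want to fill the amber flask next: lift it out of the wooden rack and set it down gently, upright, with its round bottom seated in the cork ring on the bench. Leave the green flask where it is in the rack.

Things in the scene. Friction and masses are not known exactly. Their poses are not given: they have to be found in the camera images.
- amber_flask: The one to move: amber (orange-brown) round-bottomed flask, stoppered, about 0.16 kg. Origin: centre of its 60 mm round bulb; z axis runs up the neck. Neck: 22 mm thick, 36 to 82 mm above the origin (pinch at about 65); 27 mm lip to 89, cork stopper to 103. Starts upright in one of the rack's two holes. In a ring it keeps, by friction, roughly the tilt it is released at.
- green_flask: Flask of the same size and shape in dark green, upright in the rack's other hole, 100 mm from the amber one; leave it alone. Origin and axes as for the amber flask.
- cork_ring: Plain light-brown cork ring lying loose and flat on the bench: 94 mm outer diameter, 44 mm hole, 28 mm high, 0.15 kg. Origin at the centre of its underside, z up. A flask seated in it has its bulb centre 48 mm above this origin.
- rack: Fixed, level light-wood rack, 90 mm deep, 170 mm long, top 32 mm high, two holes 100 mm apart along its own y axis; a flask in it has its bulb centre 52 mm above the bench. Origin on the bench under its centre; yaw varies. Rack and ring stand left of a tall guitar close ahead of the robot (x 0.21 to 0.41, y -0.37 to 0.05; neck and its support lean left to y 0.2 above z 0.55): swing round clear of it.
There are look-alikes about, which are no part of the job. What is shaped like the amber_flask but blue is not meant.

How it is judged:
At the end, for the whole second after the job is handed in: The amber flask rests released and still in the cork ring: bulb centre within 10 mm of the ring's axis and 42 to 54 mm above its underside, neck within 11 degrees of vertical, the ring lying flat on the bench (horizontal distance between amber_flask and cork_ring below 0.01 m and z of amber_flask in the frame of cork_ring between 0.042 and 0.054 m and angle between amber_flask's own z axis and vertical below 0.19 rad and angle between cork_ring's own z axis and vertical below 0.1 rad and height (world z) of cork_ring between -0.01 and 0.01 m and linear speed of amber_flask below 0.03 m/s); the robot touches nothing.
It fails at once if the green flask is moved by more than 20 mm or tipped over (distance of green_flask from where it was at the start of the episode above 0.02 m or angle between green_flask's own z axis and vertical above 0.65 rad).
It fails at once if the amber flask is dropped into the ring (from over about 10 mm: it comes down faster than 0.45 m/s) or pressed on it with over 40 N (contact force between amber_flask and cork_ring above 40 N or (horizontal distance between amber_flask and cork_ring below 0.03 m and z of amber_flask in the frame of cork_ring below 0.075 m and linear speed of amber_flask above 0.45 m/s)).
It also fails if it takes over 58 s, if anything falls off the work surface, if the arm or the gripper's body presses on something with over 40 N, if the wrist force passes 120 N, or if a joint passes its speed limit or range.

## Working session

There is one attempt and no reset: what is moved stays moved. The work goes in short steps, Python scripts to look and compute and a tool call to move; the robot and the scene stay as the last step left them, time stands still between calls to the robot, and variables do not carry over. Pictures are saved under pics/ and viewed, at most 10 in all, crops included, and the job is handed in when it is done.

Besides the shell and the picture viewer there is one more tool, called after "Emit:" by a JSON object that holds its "api" and its "payload". play_rows: Moves the arm, as the interface text tells. Its arguments: {"type":"object","properties":{"commands":{"type":"array","items":{"type":"number"}}},"required":["commands"]}

```bash
mkdir -p pics; cat > h.py <<'E'
import numpy as np, cv2
from bench import monitor, imaging, r
def snap(n,f):
    o=monitor.get_obs(); p,d=imaging.grab_frame(n); c=imaging.camera_params(n)
    K=np.array(c["mtx"])
    if n=="wrist":
        T=np.array(c["T_tool_cam"]); W=np.eye(4); W[:3,:3]=o["tool_rot"]; W[:3,3]=o["tcp_pos"]; M=W@T
    else:
        R=np.array(c["R"]);M=np.eye(4);M[:3,:3]=R.T;M[:3,3]=-R.T@np.array(c["t"])
    cv2.imwrite(f"pics/{f}.png",p[:,:,::-1]); np.savez(f"pics/{f}.npz",p=p,d=d,K=K,M=M)
    return p,d,K,M
def cloud(d,K,M):
    v,u=np.mgrid[:d.shape[0],:d.shape[1]]
    P=np.stack([(u-K[0,2])/K[0,0]*d,(v-K[1,2])/K[1,1]*d,d],-1)
    W=P@M[:3,:3].T+M[:3,3]; W[d<=0]=np.nan
    return W
E
python3 - <<'E'
from h import *
for n in("scene","top","wrist"):
    p,d,K,M=snap(n,n+"0"); print(n,M.round(3).tolist(),K[0,0])
o=monitor.get_obs(); print(o["t"],o["tcp_pos"],o["tool_rot"],r.hold_point_z,o["finger_gap"])
a=cv2.imread("pics/scene0.png");b=cv2.imread("pics/top0.png");c=cv2.imread("pics/wrist0.png")
E
```

```text
scene [[-0.998, 0.021, -0.064, 0.553], [0.063, 0.626, -0.777, 1.101], [0.024, -0.78, -0.626, 0.67], [0.0, 0.0, 0.0, 1.0]] 518.6770336143045
top [[0.022, -0.999, 0.048, 0.456], [-0.999, -0.023, -0.034, 0.368], [0.035, -0.047, -0.998, 0.905], [0.0, 0.0, 0.0, 1.0]] 558.2561800634293
wrist [[0.355, 0.897, 0.264, 0.159], [0.935, -0.341, -0.101, 0.634], [-0.001, 0.282, -0.959, 0.383], [0.0, 0.0, 0.0, 1.0]] 362.0582195637188
0.15 [0.23120679 0.60733093 0.40409892] [[-9.34578841e-01  3.55755871e-01 -3.86687004e-04]
 [ 3.55756076e-01  9.34578084e-01 -1.19101139e-03]
 [-6.23200966e-05 -1.25066030e-03 -9.99999216e-01]] 0.1635 0.08699185574008873
```

View pics/scene0.png

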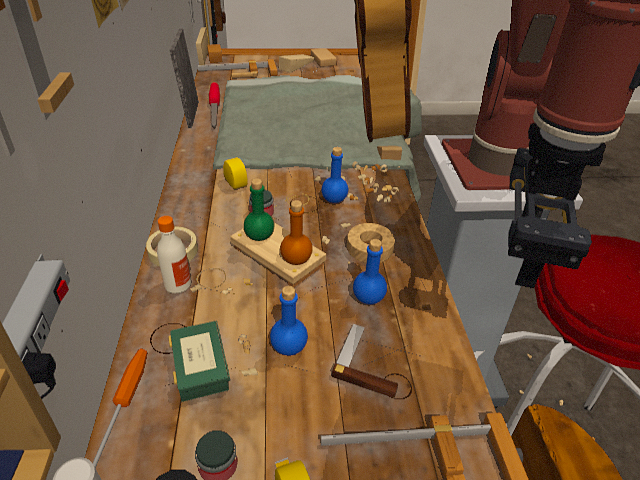

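View pics/top0.png

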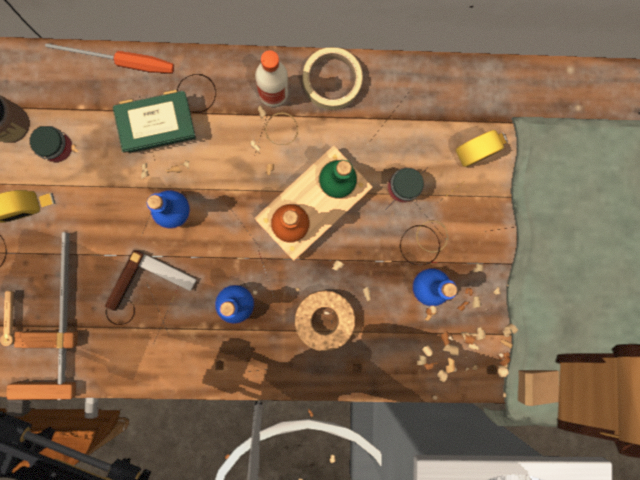

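View pics/wrist0.png

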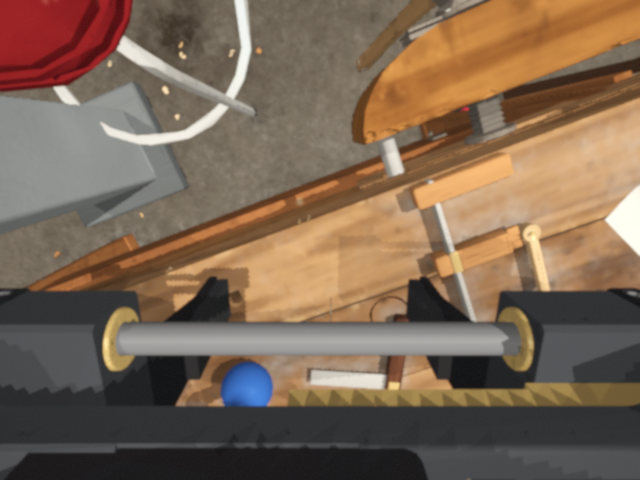

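The scene view shows the amber flask at (296,248), green at (259,222), the ring at (370,243) and a blue flask at (370,290). In the top view amber is at (290,222), green at (338,178), the ring hole at (324,320) and the nearest blue flask at (234,304). The wrist view is mostly blocked by the gripper.

```bash
cat > m.py <<'E'
from h import *
from scipy.optimize import least_squares
def sph(P):
    f=lambda x:np.linalg.norm(P-x,axis=1)-.03
    s=least_squares(f,np.nanmedian(P,0)-[0,0,.02],loss="soft_l1",f_scale=.002);return s.x,np.sqrt(np.mean(s.fun**2))
def load(n):
    z=np.load(f"pics/{n}.npz");return z["p"],cloud(z["d"],z["K"],z["M"])
if __name__=="__main__":
  for n,bx in(("top0",dict(amber=(262,195,320,250),green=(310,150,365,205),blueA=(205,275,262,330),blueB=(405,260,465,312))),("scene0",dict(amber=(275,195,318,270),green=(240,175,278,245),blueA=(350,235,392,308),blueB=(318,145,352,205)))):
    p,W=load(n); hsv=cv2.cvtColor(p,cv2.COLOR_RGB2HSV)
    for k,(u0,v0,u1,v1) in bx.items():
        h=hsv[v0:v1,u0:u1]; Q=W[v0:v1,u0:u1]
        lo,hi={"a":(3,14),"g":(55,95),"b":(100,125)}[k[0]]
        m=(h[...,0]>=lo)&(h[...,0]<=hi)&(h[...,1]>(170 if k[0]=="a" else 120))&np.isfinite(Q[...,2])
        B=Q[m&(Q[...,2]>.035)&(Q[...,2]<.08)]; N=Q[np.isfinite(Q[...,2])&(Q[...,2]>.095)&(Q[...,2]<.165)]
        T=Q[np.isfinite(Q[...,2])&(Q[...,2]>.148)]
        print(n,k,len(B),*[np.round(x,4) for x in sph(B)],"neck",np.round(np.median(N,0),3),"top",len(T),np.round(np.median(T,0),3) if len(T) else "")
  p,W=load("top0"); Q=W[285:355,290:360].reshape(-1,3); R=Q[(Q[:,2]>.022)&(Q[:,2]<.034)]
  c,s=cv2.minEnclosingCircle((R[:,:2]*1000).astype(np.float32)); print("ring top",c,s,np.median(R[:,2]))
  f=least_squares(lambda x:(lambda d:np.maximum(d-.047,0)+np.maximum(.022-d,0))(np.hypot(*(R[:,:2]-x).T)),np.array(c)/1000);print(f.x,f.cost)
  p,W=load("scene0"); Q=W[215:270,335:405].reshape(-1,3);R=Q[(Q[:,2]>.024)&(Q[:,2]<.034)]
  c,s=cv2.minEnclosingCircle((R[:,:2]*1000).astype(np.float32)); print("ring scene",c,s,np.median(R[:,2]))
E
python3 m.py
```

```text
top0 amber 735 [0.5228 0.3709 0.0516] 0.0009 neck [0.521 0.371 0.152] top 168 [0.523 0.371 0.154]
top0 green 597 [0.5926 0.2992 0.0519] 0.001 neck [0.589 0.301 0.145] top 165 [0.591 0.3   0.155]
top0 blueA 777 [0.3964 0.4546 0.0305] 0.0024 neck [0.397 0.453 0.13 ] top 0 
top0 blueB 796 [0.4285 0.1455 0.0311] 0.0031 neck [0.429 0.15  0.129] top 0 
scene0 amber 593 [0.5222 0.3728 0.0513] 0.0012 neck [0.523 0.381 0.13 ] top 82 [0.523 0.377 0.153]
scene0 green 617 [0.5919 0.3009 0.0511] 0.0056 neck [0.592 0.31  0.129] top 71 [0.592 0.305 0.153]
scene0 blueA 696 [0.3954 0.4551 0.0324] 0.0045 neck [0.398 0.464 0.119] top 0 
scene0 blueB 409 [0.4274 0.1454 0.0344] 0.0048 neck [0.429 0.156 0.118] top 0 
ring top (372.5920715332031, 313.2588195800781) 46.94571304321289 0.02826008994952256
[0.37287911 0.31343648] 1.594558555874494e-07
ring scene (374.3233337402344, 316.7181396484375) 48.77375793457031 0.027683664486985782
```

The measurements agree: the bulb centre is at z≈0.0515 in both views, and the ring top is at 0.028. Next I'm checking the guitar and the arm's clearance to it.

```bash
python3 - <<'E'
from m import *
p,W=load("scene0")
print("guitar")
for v in range(5,150,20):
    Q=W[v,345:425]; Q=Q[np.isfinite(Q[:,1])&(Q[:,1]>-.6)]
    if len(Q): print(v,Q.min(0).round(2),Q.max(0).round(2))
print("arm")
for v in range(5,290,30):
    Q=W[v,470:640]; Q=Q[np.isfinite(Q[:,1])&(Q[:,1]>-.15)]
    if len(Q): print(v,Q.min(0).round(2),Q.max(0).round(2))
p,W=load("top0")
Q=W[340:450,515:].reshape(-1,3);Q=Q[Q[:,2]>.1];print(np.nanmin(Q,0),np.nanmax(Q,0))
E
```

```text
guitar
5 [ 0.29 -0.3   0.3 ] [0.39 0.06 0.39]
25 [ 0.28 -0.37  0.23] [0.38 0.05 0.35]
45 [ 0.27 -0.37  0.17] [0.37 0.   0.3 ]
65 [ 0.26 -0.34  0.12] [ 0.36 -0.01  0.25]
85 [ 0.25 -0.46  0.02] [ 0.35 -0.    0.21]
105 [ 0.12 -0.34 -0.  ] [ 0.35 -0.    0.16]
125 [ 0.11 -0.33 -0.06] [ 0.37 -0.02  0.1 ]
145 [ 0.15 -0.14 -0.03] [ 0.38 -0.05  0.03]
arm
5 [0.   0.02 0.38] [0.28 0.64 0.55]
35 [-0.   -0.06  0.3 ] [0.27 0.65 0.53]
65 [-0.02 -0.06  0.23] [0.27 0.65 0.5 ]
95 [-0.02 -0.07  0.15] [0.27 0.65 0.47]
125 [-0.01 -0.01  0.1 ] [0.27 0.65 0.44]
155 [0.   0.   0.03] [0.27 0.65 0.4 ]
185 [0.01 0.11 0.01] [0.26 0.63 0.36]
215 [-0.1   0.12 -0.08] [0.28 0.66 0.33]
245 [-0.3   0.12 -0.17] [0.3  0.71 0.33]
275 [-0.24  0.12 -0.28] [0.26 0.66 0.25]
[ 0.23647221 -0.02716659  0.1001627 ] [0.39082346 0.05772735 0.40437603]
```

Emit:
{"api": "play_rows", "payload": {"commands": [-0.37, -0.12, 0, 0, 1, -0.37, -0.12, 0, 0, 1, -0.37, -0.12, 0, 0, 1, -0.37, -0.12, 0, 0, 1, -0.37, -0.12, 0, 0, 1, -0.37, -0.12, 0, 0, 1, 0, 0, 0, 0, 1]}}

```text
t: 0.85
tcp_pos: [0.3811, 0.4867, 0.4047]
tool_rot: [[-0.932, 0.363, 0.002], [0.363, 0.932, -0.002], [-0.002, -0.001, -1.0]]
contact_force: [0.2, -1.2, -0.8]
finger_gap: 0.0872
gripper_force: 0.0
```

```bash
python3 - <<'E'
from m import *
p,d,K,M=snap("scene","scene1")
o=monitor.get_obs();print(o["t"],o["joint_positions"],o["tcp_pos"],o["contact_force"],o["joint_torque"])
p,W=load("scene1")
for z in np.arange(.3,.8,.05):
    m=(abs(W[...,2]-z)<.025)&(W[...,1]>-.1)&(W[...,0]>-.2)&(W[...,0]<.7); Q=W[m]
    if len(Q): print(z.round(2),Q.min(0).round(2),Q.max(0).round(2))
E
```

```text
0.9 [-1.08975441  0.26836423  0.13056217  1.55248238 -0.0346523   1.32341678
  0.24715675] [0.37895573 0.48852453 0.40462791] [-0.12399571 -0.15273022  0.69377803] [  2.20059    -60.40383339   3.89860108 -39.99681473   0.33467998
   0.09017541   0.36574175]
0.3 [-0.06 -0.1   0.28] [0.45 0.59 0.32]
0.35 [-0.    0.02  0.33] [0.45 0.59 0.37]
0.4 [-0.    0.04  0.38] [0.7  0.96 0.42]
0.45 [0.34 0.47 0.43] [0.7  0.95 0.47]
0.5 [0.34 0.48 0.48] [0.69 0.93 0.52]
```

View pics/scene1.png

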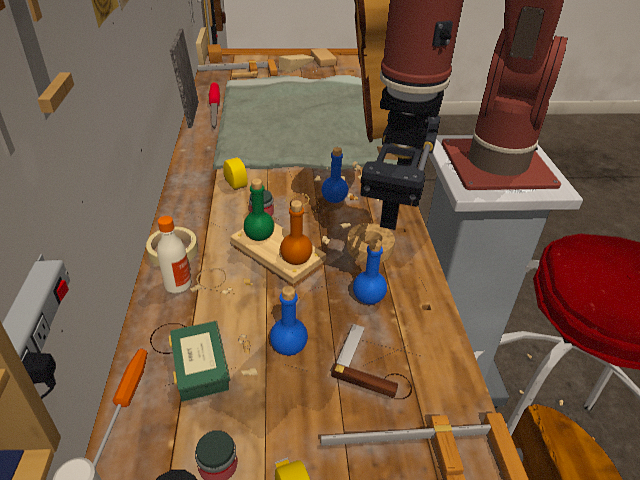

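The arm now stands left of the guitar, with the gripper over the bench at (390,180) and everything undisturbed. I'm fitting a simple arm model to predict where the elbow and forearm go.

```bash
cat > arm.py <<'E'
import numpy as np
from scipy.optimize import least_squares
from scipy.spatial.transform import Rotation as Ro
D=[([-1.306,.333,.04,1.465,-.013,1.343,-.059],[.2312,.6073,.4041]),([-1.08975,.26836,.13056,1.55248,-.03465,1.32342,.24716],[.37896,.48852,.40463])]
def fk(q,L,s):
    R=Ro.identity();p=np.array([0,0,L[0]]);pts=[p]
    ax="zyzyzyz";sg=[s[0],1,s[1],1,s[2],1,s[3]]
    adv={2:L[1],4:L[2],6:L[3]}
    for i in range(7):
        R=R*Ro.from_euler(ax[i],sg[i]*q[i])
        if i==1:p=p+R.apply([0,0,L[1]]);pts.append(p)
        if i==3:p=p+R.apply([0,0,L[2]]);pts.append(p)
        if i==5:p=p+R.apply([0,0,L[3]]);pts.append(p)
    return p,R.as_matrix(),pts
if __name__=="__main__":
  import itertools
  for s in itertools.product((1,-1),repeat=3):
    s=(-1,)+s
    f=lambda L:np.concatenate([np.array(fk(q,[L[0],L[1],L[2],L[3]],s)[0])-x for q,x in D])
    r=least_squares(f,[.35,.45,.45,.15],bounds=([.1,.2,.2,.05],[.7,.8,.8,.35]))
    print(s,r.x.round(3),np.abs(r.fun).max().round(4))
    for q,x in D: print([a.round(2).tolist() for a in fk(q,r.x,s)[2]],fk(q,r.x,s)[1][:,0].round(2))
E
python3 arm.py
```

```text
(-1, 1, 1, 1) [0.1   0.786 0.396 0.35 ] 0.1525
[[0.0, 0.0, 0.1], [0.07, 0.25, 0.84], [0.15, 0.62, 0.75], [0.15, 0.62, 0.4]] [-0.16 -0.99 -0.  ]
[[0.0, 0.0, 0.1], [0.1, 0.18, 0.86], [0.23, 0.55, 0.76], [0.23, 0.55, 0.41]] [-0.56 -0.83  0.  ]
(-1, 1, 1, -1) [0.1   0.786 0.396 0.35 ] 0.1525
[[0.0, 0.0, 0.1], [0.07, 0.25, 0.84], [0.15, 0.62, 0.75], [0.15, 0.62, 0.4]] [-0.28 -0.96 -0.  ]
[[0.0, 0.0, 0.1], [0.1, 0.18, 0.86], [0.23, 0.55, 0.76], [0.23, 0.55, 0.41]] [-0.1 -1.   0. ]
(-1, 1, -1, 1) [0.1   0.495 0.485 0.05 ] 0.162
[[0.0, 0.0, 0.1], [0.04, 0.16, 0.57], [0.15, 0.62, 0.46], [0.15, 0.62, 0.41]] [-0.17 -0.99 -0.  ]
[[0.0, 0.0, 0.1], [0.06, 0.12, 0.58], [0.22, 0.56, 0.46], [0.22, 0.56, 0.41]] [-0.57 -0.82  0.02]
(-1, 1, -1, -1) [0.1   0.495 0.485 0.05 ] 0.162
[[0.0, 0.0, 0.1], [0.04, 0.16, 0.57], [0.15, 0.62, 0.46], [0.15, 0.62, 0.41]] [-0.28 -0.96  0.  ]
[[0.0, 0.0, 0.1], [0.06, 0.12, 0.58], [0.22, 0.56, 0.46], [0.22, 0.56, 0.41]] [-0.12 -0.99 -0.02]
(-1, -1, 1, 1) [0.7   0.202 0.59  0.35 ] 0.0323
[[0.0, 0.0, 0.7], [0.02, 0.06, 0.89], [0.19, 0.61, 0.76], [0.2, 0.61, 0.41]] [-0.24 -0.97  0.  ]
[[0.0, 0.0, 0.7], [0.02, 0.05, 0.89], [0.36, 0.51, 0.75], [0.37, 0.5, 0.4]] [-0.75 -0.66 -0.02]
(-1, -1, 1, -1) [0.7   0.202 0.59  0.35 ] 0.0323
[[0.0, 0.0, 0.7], [0.02, 0.06, 0.89], [0.19, 0.61, 0.76], [0.2, 0.61, 0.41]] [-0.35 -0.94 -0.  ]
[[0.0, 0.0, 0.7], [0.02, 0.05, 0.89], [0.36, 0.51, 0.75], [0.37, 0.5, 0.4]] [-0.34 -0.94  0.02]
(-1, -1, -1, 1) [0.7   0.2   0.591 0.348] 0.0407
[[0.0, 0.0, 0.7], [0.02, 0.06, 0.89], [0.19, 0.61, 0.76], [0.19, 0.61, 0.41]] [-0.24 -0.97 -0.  ]
[[0.0, 0.0, 0.7], [0.02, 0.05, 0.89], [0.36, 0.51, 0.75], [0.36, 0.51, 0.4]] [-0.76 -0.65  0.  ]
(-1, -1, -1, -1) [0.7   0.2   0.591 0.348] 0.0407
[[0.0, 0.0, 0.7], [0.02, 0.06, 0.89], [0.19, 0.61, 0.76], [0.19, 0.61, 0.41]] [-0.36 -0.93 -0.  ]
[[0.0, 0.0, 0.7], [0.02, 0.05, 0.89], [0.36, 0.51, 0.75], [0.36, 0.51, 0.4]] [-0.36 -0.93  0.  ]
```

```bash
cat > fit.py <<'E'
from arm import *
s=(-1,-1,-1,-1)
for d7 in (.1,.15,.2,.25):
    def f(L):
        o=[]
        for q,x in D:
            q=list(q);q[0]+=L[3];o+=list(fk(q,[L[0],L[1],L[2],d7],s)[0]-x)
        return np.array(o)
    r=least_squares(f,[.35,.45,.45,.06]); print(d7,r.x.round(3),np.abs(r.fun).max().round(4))
    for q,x in D:
        q=list(q);q[0]+=r.x[3];print([a.round(2).tolist() for a in fk(q,[*r.x[:3],d7],s)[2]],fk(q,[*r.x[:3],d7],s)[1][:,0].round(2))
E
python3 fit.py
```

```text
0.1 [0.188 0.458 0.513 0.069] 0.0011
[[0.0, 0.0, 0.19], [0.05, 0.14, 0.62], [0.23, 0.61, 0.51], [0.23, 0.61, 0.41]] [-0.42 -0.91 -0.  ]
[[0.0, 0.0, 0.19], [0.06, 0.1, 0.63], [0.38, 0.49, 0.5], [0.38, 0.49, 0.4]] [-0.42 -0.91  0.  ]
0.15 [0.238 0.458 0.513 0.069] 0.0011
[[0.0, 0.0, 0.24], [0.05, 0.14, 0.67], [0.23, 0.61, 0.56], [0.23, 0.61, 0.41]] [-0.42 -0.91 -0.  ]
[[0.0, 0.0, 0.24], [0.06, 0.1, 0.68], [0.38, 0.49, 0.55], [0.38, 0.49, 0.4]] [-0.42 -0.91  0.  ]
0.2 [0.289 0.457 0.514 0.069] 0.0011
[[0.0, 0.0, 0.29], [0.05, 0.14, 0.72], [0.23, 0.61, 0.61], [0.23, 0.61, 0.41]] [-0.42 -0.91 -0.  ]
[[0.0, 0.0, 0.29], [0.06, 0.1, 0.73], [0.38, 0.49, 0.6], [0.38, 0.49, 0.4]] [-0.42 -0.91  0.  ]
0.25 [0.339 0.456 0.514 0.069] 0.0011
[[0.0, 0.0, 0.34], [0.05, 0.14, 0.77], [0.23, 0.61, 0.66], [0.23, 0.61, 0.41]] [-0.42 -0.91 -0.  ]
[[0.0, 0.0, 0.34], [0.06, 0.1, 0.78], [0.38, 0.49, 0.65], [0.38, 0.49, 0.4]] [-0.42 -0.91  0.  ]
```

Emit:
{"api": "play_rows", "payload": {"commands": [-0.37, -0.12, 0, 0, 1, -0.37, -0.12, 0, 0, 1, -0.37, -0.12, 0, 0, 1, 0, 0, 0, 0, 1]}}

```text
t: 1.3
tcp_pos: [0.4526, 0.4289, 0.4046]
tool_rot: [[-0.933, 0.361, 0.001], [0.361, 0.933, -0.002], [-0.002, -0.001, -1.0]]
contact_force: [0.1, -0.7, 0.9]
finger_gap: 0.087
gripper_force: 0.0
```

Emit:
{"api": "play_rows", "payload": {"commands": [-0.37, -0.12, 0, 0, 1, -0.37, -0.12, 0, 0, 1, -0.37, -0.12, 0, 0, 1, 0, 0, 0, 0, 1, 0, 0, 0, 0, 1]}}

```text
t: 1.8
tcp_pos: [0.5218, 0.3741, 0.4044]
tool_rot: [[-0.935, 0.356, -0.001], [0.356, 0.935, 0.0], [0.001, -0.0, -1.0]]
contact_force: [-0.9, 0.7, -0.2]
finger_gap: 0.0868
gripper_force: 0.0
```

```bash
cat > est.py <<'E'
from m import *
import sys
from arm import fk
o=monitor.get_obs();q=list(o["joint_positions"])
q[0]+=.069;print("elbow",[a.round(2).tolist() for a in fk(q,[.289,.457,.514,.2],(-1,-1,-1,-1))[2]])
n=sys.argv[1]
p,d,K,M=snap("wrist",n)
print(o["t"],np.round(o["joint_positions"],3),o["tcp_pos"].round(4),o["tool_rot"].round(3).tolist(),o["contact_force"].round(1),o["joint_torque"].round(1))
E
python3 est.py w1
```

```text
elbow [[0.0, 0.0, 0.29], [0.1, 0.1, 0.72], [0.52, 0.37, 0.6], [0.52, 0.37, 0.4]]
1.8 [-0.868  0.319  0.226  1.495 -0.073  1.336  0.571] [0.5218 0.3741 0.4044] [[-0.935, 0.356, -0.001], [0.356, 0.935, 0.0], [0.001, -0.0, -1.0]] [-0.9  0.7 -0.2] [  2.5 -63.1   5.6 -40.3   0.3   0.1   0.1]
```

View pics/w1.png

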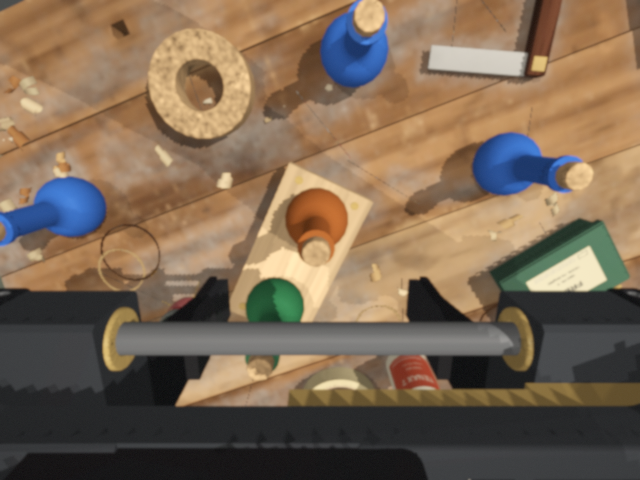

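The wrist view shows the amber stopper at (317,248) with its bulb at (316,217), the ring hole at (199,87) and green at (275,305). I'm measuring them again from here.

```bash
cat > m2.py <<'E'
from m import *
import sys
p,W=load(sys.argv[1]); h=cv2.cvtColor(p,cv2.COLOR_RGB2HSV); z=W[...,2]
near=np.hypot(W[...,0]-.5225,W[...,1]-.3715)<.06
B=W[near&(z>.035)&(z<.08)&(h[...,1]>170)&(h[...,0]<15)];T=W[near&(z>.148)]
print("amber",len(B),sph(B),"top",len(T),np.median(T,0).round(4),"minmax",T.min(0)[:2],T.max(0)[:2])
R=W[(np.hypot(W[...,0]-.373,W[...,1]-.3137)<.06)&(z>.022)&(z<.034)]
c,s=cv2.minEnclosingCircle((R[:,:2]*1000).astype(np.float32));print("ring",c,s,np.median(R[:,2]))
E
python3 m2.py w1; python3 -c "
from h import *
o=monitor.get_obs();print(o['tcp_pos'],o['t'])"
```

```text
amber 1856 (array([0.52199526, 0.37095204, 0.05079504]), np.float64(0.0005788797569658096)) top 78790 [0.4982 0.382  0.3266] minmax [0.47044229 0.32320495] [0.5645189  0.43149021]
ring (371.5401916503906, 313.848876953125) 47.197181701660156 0.027120508498696905
[0.5211376  0.37482556 0.40439937] 1.85
```

Emit:
{"api": "play_rows", "payload": {"commands": [-0.02, -0.03, 0.2, 0, 1, 0, 0, 0.25, 0, 1, 0, 0, 0.25, 0, 1, 0, 0, 0.25, 0, 1, 0, 0, 0.2, 0, 1, 0, 0, 0.2, 0, 1, 0, 0, 0.2, 0, 1, 0, 0, 0, 0, 1, 0, 0, 0, 0, 1]}}

```text
t: 2.75
tcp_pos: [0.5229, 0.3707, 0.2807]
tool_rot: [[-0.935, 0.356, -0.0], [0.356, 0.935, -0.0], [0.0, -0.0, -1.0]]
contact_force: [0.2, -0.1, 0.3]
finger_gap: 0.0868
gripper_force: 0.0
```

```bash
python3 est.py w2; python3 - <<'E'
from m import *
p,d,K,M=snap("scene","scene2"); cv2.imwrite("pics/s2c.png",cv2.resize(p[100:320,180:460,::-1],None,fx=2,fy=2))
E
```

```text
elbow [[0.0, 0.0, 0.29], [0.13, 0.13, 0.71], [0.52, 0.37, 0.48], [0.52, 0.37, 0.28]]
2.75 [-0.853  0.407  0.214  1.641 -0.094  1.105  0.593] [0.5229 0.3707 0.2807] [[-0.935, 0.356, -0.0], [0.356, 0.935, -0.0], [0.0, -0.0, -1.0]] [ 0.2 -0.1  0.3] [ -0.2 -64.5   4.2 -35.7  -0.1   0.    0. ]
```

View pics/s2c.png

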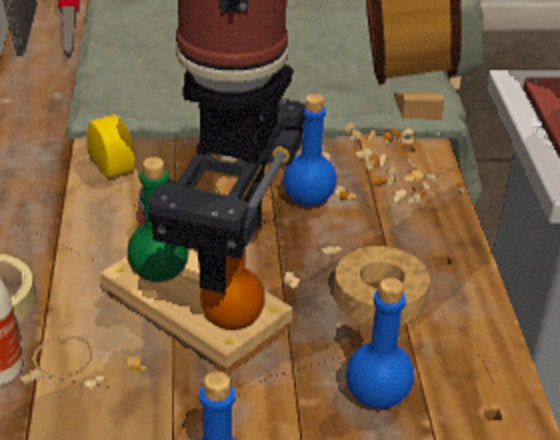

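The fingers straddle the amber neck (crop 225,250), the bulb is at (233,295), and the green flask is untouched. Closing.

Emit:
{"api": "play_rows", "payload": {"commands": [0, 0, 0, 0, 0, 0, 0, 0, 0, 0, 0, 0, 0, 0, 0, 0, 0, 0, 0, 0, 0, 0, 0, 0, 0, 0, 0, 0, 0, 0, 0, 0, 0, 0, 0]}}

```text
t: 3.55
tcp_pos: [0.5229, 0.3706, 0.2807]
tool_rot: [[-0.935, 0.356, -0.0], [0.356, 0.935, -0.0], [0.0, -0.0, -1.0]]
contact_force: [-0.4, 0.4, -0.4]
finger_gap: 0.0391
gripper_force: 0.0
```

Emit:
{"api": "play_rows", "payload": {"commands": [0, 0, 0, 0, 0, 0, 0, 0, 0, 0, 0, 0, 0, 0, 0, 0, 0, 0, 0, 0, 0, 0, 0, 0, 0, 0, 0, 0, 0, 0, 0, 0, 0, 0, 0]}}

```text
t: 4.25
tcp_pos: [0.5229, 0.3706, 0.2807]
tool_rot: [[-0.935, 0.356, -0.0], [0.356, 0.935, 0.0], [0.0, 0.0, -1.0]]
contact_force: [-0.2, -0.2, -0.2]
finger_gap: 0.025
gripper_force: 30.8
```

Emit:
{"api": "play_rows", "payload": {"commands": [0, 0, -0.1, 0, 0, 0, 0, -0.2, 0, 0, 0, 0, -0.2, 0, 0, 0, 0, -0.2, 0, 0, 0, 0, -0.2, 0, 0, 0, 0, -0.1, 0, 0, 0, 0, 0, 0, 0, 0, 0, 0, 0, 0]}}

```text
t: 5.05
tcp_pos: [0.5228, 0.3705, 0.3604]
tool_rot: [[-0.935, 0.356, -0.0], [0.356, 0.935, -0.0], [0.0, -0.0, -1.0]]
contact_force: [0.7, 0.0, -1.2]
finger_gap: 0.0251
gripper_force: 30.9
```

```bash
cat > m3.py <<'E'
from m import *
import sys
def line(W,p,z0):  # amber bulb + neck axis in world cloud near the tool
    o=monitor.get_obs();c=o["tcp_pos"]
    h=cv2.cvtColor(p,cv2.COLOR_RGB2HSV)
    a=(np.hypot(W[...,0]-c[0],W[...,1]-c[1])<.06)&(h[...,1]>170)&(h[...,0]<15)&(W[...,2]<z0+.035)&(W[...,2]>z0-.04)
    B=W[a];x,e=sph(B);print("bulb",len(B),x.round(4),e.round(4),"tcp",c.round(4),"rel",(x-c).round(4),"tilt deg",np.degrees(np.hypot(*(x-c)[:2])/.065).round(1))
for n in("scene","top"):
    p,d,K,M=snap(n,n+sys.argv[1]); line(cloud(d,K,M),p,float(sys.argv[2]))
p,d,K,M=snap("scene","scene"+sys.argv[1])
cv2.imwrite(f"pics/c{sys.argv[1]}.png",cv2.resize(p[80:320,180:480,::-1],None,fx=2,fy=2))
E
python3 m3.py 3 .13
```

```text
bulb 750 [0.522  0.3722 0.1316] 0.0013 tcp [0.5227 0.3705 0.36  ] rel [-0.0007  0.0017 -0.2283] tilt deg 1.6
  return np.nanmean(a, axis, out=out, keepdims=keepdims)
Traceback (most recent call last):
  File "m3.py", line 9, in <module>
    p,d,K,M=snap(n,n+sys.argv[1]); line(cloud(d,K,M),p,float(sys.argv[2]))
                                   ~~~~^^^^^^^^^^^^^^^^^^^^^^^^^^^^^^^^^^^
  File "m3.py", line 7, in line
    B=W[a];x,e=sph(B);print("bulb",len(B),x.round(4),e.round(4),"tcp",c.round(4),"rel",(x-c).round(4),"tilt deg",np.degrees(np.hypot(*(x-c)[:2])/.065).round(1))
               ~~~^^^
  File "m.py", line 5, in sph
    s=least_squares(f,np.nanmedian(P,0)-[0,0,.02],loss="soft_l1",f_scale=.002);return s.x,np.sqrt(np.mean(s.fun**2))
ValueError: Initial guess is outside of provided bounds
```

The flask is held upright, with its bulb directly below the TCP at z 0.13. Moving to the ring, first half.

Emit:
{"api": "play_rows", "payload": {"commands": [0.1, -0.1, 0, 0, 0, 0.2, -0.17, 0, 0, 0, 0.2, -0.17, 0, 0, 0, 0.2, -0.17, 0, 0, 0, 0.1, -0.1, 0, 0, 0, 0, 0, 0, 0, 0]}}

```text
t: 5.75
tcp_pos: [0.4416, 0.3398, 0.3608]
tool_rot: [[-0.935, 0.355, -0.001], [0.355, 0.935, 0.0], [0.001, -0.0, -1.0]]
contact_force: [0.2, 0.4, -0.4]
finger_gap: 0.025
gripper_force: 30.9
```

```bash
sed -i 's/("scene","top")/("scene",)/' m3.py; python3 est.py w4; python3 m3.py 4 .13
```

```text
elbow [[0.0, 0.0, 0.29], [0.05, 0.06, 0.74], [0.44, 0.34, 0.56], [0.44, 0.34, 0.36]]
5.75 [-0.916  0.172  0.203  1.762 -0.037  1.211  0.505] [0.4416 0.3398 0.3608] [[-0.935, 0.355, -0.001], [0.355, 0.935, 0.0], [0.001, -0.0, -1.0]] [ 0.2  0.4 -0.4] [ -0.3 -52.5   1.6 -38.4   0.    0.2  -0.2]
bulb 700 [0.4423 0.3416 0.132 ] 0.0013 tcp [0.4431 0.3402 0.3609] rel [-0.0007  0.0014 -0.2289] tilt deg 1.4
```

Emit:
{"api": "play_rows", "payload": {"commands": [0.1, -0.1, 0, 0, 0, 0.2, -0.17, 0, 0, 0, 0.2, -0.17, 0, 0, 0, 0.15, -0.12, 0, 0, 0, 0.05, -0.06, 0, 0, 0, 0, 0, 0, 0, 0, 0, 0, 0, 0, 0]}}

```text
t: 6.6
tcp_pos: [0.3734, 0.3138, 0.3609]
tool_rot: [[-0.934, 0.356, 0.001], [0.356, 0.934, 0.0], [-0.0, 0.0, -1.0]]
contact_force: [0.1, -0.1, -1.6]
finger_gap: 0.0251
gripper_force: 30.9
```

```bash
python3 est.py w5; python3 m3.py 5 .13; python3 - <<'E'
from m import *
p,d,K,M=snap("wrist","w6");W=cloud(d,K,M)
R=W[(np.hypot(W[...,0]-.373,W[...,1]-.3137)<.06)&(W[...,2]>.02)&(W[...,2]<.034)]
f=least_squares(lambda x:(lambda d:np.maximum(d-.047,0)+np.maximum(.022-d,0))(np.hypot(*(R[:,:2]-x).T)),[.3725,.3137]);print(len(R),f.x,f.cost)
p,W=load("scene5")
R=W[(np.hypot(W[...,0]-.373,W[...,1]-.3137)<.06)&(W[...,2]>.02)&(W[...,2]<.034)]
f=least_squares(lambda x:(lambda d:np.maximum(d-.047,0)+np.maximum(.022-d,0))(np.hypot(*(R[:,:2]-x).T)),[.3725,.3137]);print(len(R),f.x,f.cost)
E
```

```text
elbow [[0.0, 0.0, 0.29], [0.01, 0.01, 0.75], [0.37, 0.32, 0.56], [0.37, 0.32, 0.36]]
6.6 [-0.957  0.029  0.17   1.916 -0.005  1.197  0.422] [0.3734 0.3138 0.3609] [[-0.934, 0.356, 0.001], [0.356, 0.934, 0.0], [-0.0, 0.0, -1.0]] [ 0.1 -0.1 -1.6] [ -0.2 -41.1   0.1 -38.8  -0.1   0.1  -0. ]
bulb 680 [0.3729 0.3156 0.1321] 0.0014 tcp [0.3735 0.3139 0.3607] rel [-0.0006  0.0016 -0.2286] tilt deg 1.6
4082 [0.3716104  0.31347193] 3.8362610208342397e-08
874 [0.37245358 0.31695704] 1.2654126836510832e-05
```

View pics/c5.png

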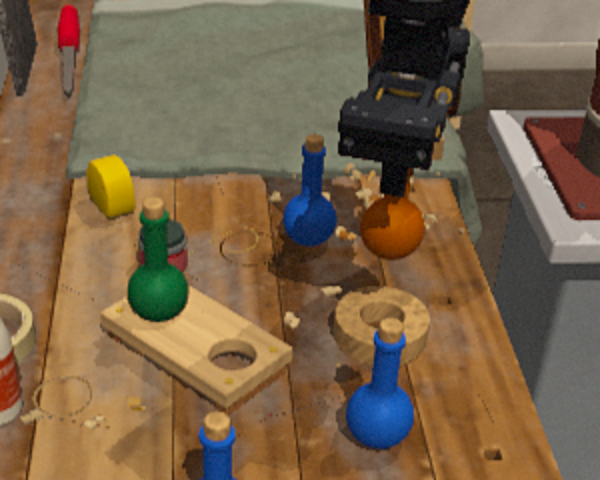

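The crop shows the flask hanging upright over the ring, with the bulb at (392,226) and the ring hole at (383,318), and green still in the rack. The offset is about 1 mm, so I'm lowering.

Emit:
{"api": "play_rows", "payload": {"commands": [0.01, 0, 0.1, 0, 0, 0, 0, 0.2, 0, 0, 0, 0, 0.2, 0, 0, 0, 0, 0.2, 0, 0, 0, 0, 0.1, 0, 0, 0, 0, 0.1, 0, 0, 0, 0, 0.06, 0, 0, 0, 0, 0, 0, 0, 0, 0, 0, 0, 0]}}

```text
t: 7.7
tcp_pos: [0.3723, 0.3142, 0.2843]
tool_rot: [[-0.935, 0.356, 0.0], [0.356, 0.935, 0.0], [-0.0, 0.0, -1.0]]
contact_force: [-0.6, -0.3, -2.1]
finger_gap: 0.025
gripper_force: 30.9
```

Emit:
{"api": "play_rows", "payload": {"commands": [0, 0, 0.02, 0, 0, 0, 0, 0.02, 0, 0, 0, 0, 0, 0, 0, 0, 0, 0, 0, 0]}}

```text
t: 8.1
tcp_pos: [0.3722, 0.3141, 0.2808]
tool_rot: [[-0.935, 0.356, 0.0], [0.356, 0.935, 0.0], [-0.0, 0.0, -1.0]]
contact_force: [-0.0, -0.1, -0.9]
finger_gap: 0.0252
gripper_force: 30.9
```

Emit:
{"api": "play_rows", "payload": {"commands": [0, 0, 0.02, 0, 0, 0, 0, 0, 0, 0, 0, 0, 0.01, 0, 0, 0, 0, 0, 0, 0, 0, 0, 0, 0, 0]}}

```text
t: 8.6
tcp_pos: [0.3721, 0.3141, 0.2783]
tool_rot: [[-0.935, 0.356, -0.0], [0.356, 0.935, -0.0], [0.0, -0.0, -1.0]]
contact_force: [-0.9, 0.7, -0.6]
finger_gap: 0.0252
gripper_force: 30.9
```

```bash
python3 m3.py 6 .049; python3 -c "
from h import *
for i in range(4):
    imaging.grab_frame('top');o=monitor.get_obs();print(o['tcp_pos'].round(4),o['contact_force'].round(1),o['t'])"
```

```text
bulb 572 [0.3713 0.3156 0.0497] 0.0022 tcp [0.3721 0.3141 0.2784] rel [-0.0008  0.0015 -0.2286] tilt deg 1.5
[0.3721 0.3141 0.2784] [-0.5 -0.2 -2.1] 8.75
[0.3721 0.3141 0.2784] [-0.2 -0.2 -1.5] 8.8
[0.3721 0.3141 0.2784] [-0.3  0.9 -1.4] 8.85
[0.3721 0.3141 0.2784] [-0.3  0.1 -2. ] 8.9
```

Emit:
{"api": "play_rows", "payload": {"commands": [0, 0, 0.012, 0, 0, 0, 0, 0, 0, 0, 0, 0, 0, 0, 0]}}

```text
t: 9.2
tcp_pos: [0.3722, 0.3141, 0.2775]
tool_rot: [[-0.935, 0.356, 0.0], [0.356, 0.935, 0.0], [-0.0, 0.0, -1.0]]
contact_force: [-0.2, 0.1, -0.7]
finger_gap: 0.0249
gripper_force: 30.8
```

Emit:
{"api": "play_rows", "payload": {"commands": [0, 0, 0.01, 0, 0, 0, 0, 0, 0, 0, 0, 0, 0, 0, 0]}}

```text
t: 9.5
tcp_pos: [0.3724, 0.3142, 0.277]
tool_rot: [[-0.934, 0.356, 0.001], [0.356, 0.934, 0.0], [-0.0, 0.001, -1.0]]
contact_force: [0.4, -1.8, 5.6]
finger_gap: 0.0251
gripper_force: 30.5
```

```bash
python3 -c "
from h import *
for i in range(4):
    imaging.grab_frame('top');o=monitor.get_obs();print(o['tcp_pos'].round(4),o['contact_force'].round(1),o['t'])"
```

```text
[0.3724 0.3142 0.277 ] [-0.2 -1.1  6.1] 9.55
[0.3724 0.3142 0.277 ] [ 0.1 -1.8  5.1] 9.6
[0.3723 0.3142 0.277 ] [-0.4 -1.9  5.9] 9.65
[0.3724 0.3142 0.277 ] [-0.1 -1.9  5.4] 9.7
```

It is seated with about 6 N, so I'm releasing gradually.

Emit:
{"api": "play_rows", "payload": {"commands": [0, 0, 0, 0, 0.31, 0, 0, 0, 0, 0.34, 0, 0, 0, 0, 0.38, 0, 0, 0, 0, 0.45, 0, 0, 0, 0, 0.55, 0, 0, 0, 0, 0.7, 0, 0, 0, 0, 0.8, 0, 0, 0, 0, 0.8, 0, 0, 0, 0, 0.8, 0, 0, 0, 0, 0.8]}}

```text
t: 10.7
tcp_pos: [0.3721, 0.3141, 0.2766]
tool_rot: [[-0.935, 0.356, -0.0], [0.356, 0.935, 0.0], [0.0, 0.0, -1.0]]
contact_force: [0.0, 0.6, -0.2]
finger_gap: 0.0686
gripper_force: 0.0
```

```bash
python3 m3.py 7 .048
```

```text
bulb 514 [0.372  0.3151 0.048 ] 0.0015 tcp [0.3721 0.3141 0.2766] rel [-1.000e-04  9.000e-04 -2.286e-01] tilt deg 0.8
```

Seated with the bulb at z 0.048. Retreating straight up.

Emit:
{"api": "play_rows", "payload": {"commands": [0, 0, -0.1, 0, 0.8, 0, 0, -0.2, 0, 0.8, 0, 0, -0.2, 0, 0.8, 0, 0, -0.25, 0, 0.8, 0, 0, -0.25, 0, 0.8, 0, 0, -0.25, 0, 0.8, 0, 0, -0.2, 0, 0.8, 0, 0, 0, 0, 0.8, 0, 0, 0, 0, 0.8]}}

```text
t: 11.7
tcp_pos: [0.3721, 0.3141, 0.3927]
tool_rot: [[-0.935, 0.356, 0.0], [0.356, 0.935, 0.0], [-0.0, 0.001, -1.0]]
contact_force: [-0.3, -0.5, -1.3]
finger_gap: 0.0697
gripper_force: 0.0
```

```bash
python3 m3.py 8 .048; python3 - <<'E'
from m import *
p,W=load("scene8")
z=W[...,2]; b=(np.hypot(W[...,0]-.372,W[...,1]-.314)<.045)
for a,c in((.09,.12),(.14,.155)):
    N=W[b&(z>a)&(z<c)];print("neck",len(N),np.median(N,0).round(4))
R=W[(np.hypot(W[...,0]-.372,W[...,1]-.314)<.06)&(z>.02)&(z<.034)]
print("ring z",np.median(R[:,2]),least_squares(lambda x:(lambda d:np.maximum(d-.047,0)+np.maximum(.022-d,0))(np.hypot(*(R[:,:2]-x).T)),[.3725,.3137]).x)
E
```

```text
bulb 561 [0.372  0.315  0.0486] 0.0016 tcp [0.372  0.314  0.3921] rel [ 1.000e-04  1.000e-03 -3.435e-01] tilt deg 0.9
neck 156 [0.3744 0.3234 0.1051]
neck 92 [0.3728 0.3202 0.1492]
ring z 0.027234988175214747 [0.37223974 0.31663189]
```

View pics/c8.png

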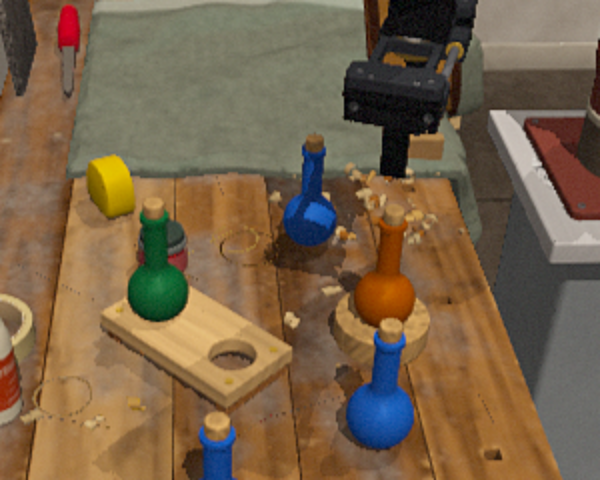

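The amber flask stands upright in the ring (crop 385,295), green is still in the rack at (157,290), and the gripper is clear above. Handing in.

```bash
python3 -c "
from bench import r
print(r.sign_off())"
```

```text
the job is handed in; nothing more can be done
None
```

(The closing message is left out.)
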